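# Pin the tool locker's latch shut in its yoke

### The job

Lock the tool locker: swing its hinged iron latch fully in, so that its slotted eye lies between the two ears of the yoke, then take the square-headed pin from the rack and pass it down through the upper ear, the eye and the lower ear until its collar sits flat on the upper ear, and let go. The yoke's exact place is not known, so feel for its hole with the pin and do not press hard on it; leave all the other things on the bench where they are.

Things in the scene. Friction and masses are not known exactly. Their poses are not given: they have to be found in the camera images.
- locker: Low teak tool locker fixed to the bench, 200 (x) by 320 (y) by 115 (z) mm, turned up to 0.2 rad. Origin: centre of its underside. Its front face, at own x = -100 mm, looks to own -x, towards the robot. Its own axes are the 'locker axes' named elsewhere.
- latch (a joint): Angle (rad) of the iron latch, a flat bar (18 wide, 8 mm thick) on an upright hinge, mid-thickness 107 mm above the bench. 0: fully in, against the hinge's stop, along the locker's face and pointing to locker -y; positive: swung out towards the robot, up to 1.4. Starts 0.45 to 0.85. Stiff hinge (0.08 N m friction, no spring), stays where left.
- latch_hinge (a point): Point on the latch's hinge axis, at the latch's mid-thickness, 58 mm in front of the locker's face. Axes as the locker's.
- latch_eye (a point): Centre of the eye, at mid-thickness, 140 mm from the hinge axis: a slot in the latch's flat end (42 by 30 mm), 31 mm long across the bar and 14 mm wide along it, so that it takes the pin at any setting of the yoke. Moves with the latch. With the joint at 0 its axes are the locker's and it lies at yoke_nominal, 15 mm below it.
- latch_post (a point): Centre of the top of the brass post on the latch to push it by: a round upright post, 14 mm in diameter, 60 mm from the hinge axis on the line from hinge to eye, standing from 111 to 153 mm above the bench.
- yoke_foot: Iron plate (60 wide, 44 high, 8 mm thick) on the locker's face that carries the yoke; locker axes. Origin: not in the plate but at the nominal centre of the yoke's holes, 58 mm before the locker's face, 122 mm above the bench (top of the upper ear). The yoke is clamped up to 10 mm nearer (-x) or farther (+x) than this nominal point, differently each time; not measured.
- pin: Steel pin standing loose in one of the rack's two holes. Shank 10 mm in diameter, 40 mm long, its end blunt, the last 2 mm tapering to 9.2 mm; above it a steel collar 22 mm in diameter, 4 mm thick, then a square wooden head 18 x 18 mm, 36 mm high, sides along its own x and y. Origin: centre of the collar's underside; own z up. About 70 to 130 g.
- rack: Dark wooden block fixed to the bench, 60 (x) by 150 (y) by 50 (z) mm, origin centre of its underside. Two upright holes, 14 mm in diameter, 46 mm deep, at own y = +45 and -45 mm; pin and peg stand in them, collar or head resting on its top; which is where varies.
- peg: Bystander: carved key peg of jackfruit wood with a round waisted head, 30 mm wide and 40 mm high, in the rack's other hole. Origin: underside of the head.
- key: Bystander: bronze gangsa key lying on the bench, 230 x 50 x 12 mm, origin centre of its underside.
- mallet: Bystander: horn-tipped mallet lying on the bench, 250 mm long, head 100 mm wide at its own +x end, 36 mm high.
- file: Bystander: file with a brass handle lying on the bench, 230 mm long, 22 mm high.
- whetstone: Bystander: round black whetstone, 84 mm in diameter, 22 mm high.
- bamboo: Bystander: short bamboo tube lying on the bench, 100 mm long, 44 mm high.
- yoke_nominal (a point): Same point as yoke_foot's origin. The yoke: two level ears, each 58 (x) by 32 (y) by 6 mm, upper one 116 to 122, lower one 92 to 98 mm above the bench, joined on the locker side by an upright web, open to -x and to both sides. Each ear has a 12.2 mm round hole, one straight below the other, 20 mm from the ear's front (-x) edge and in the middle of its y width. The yoke does not shift in use.
There are look-alikes about, which are no part of the job. Leave any white look-alike of the pin alone.

How it is judged:
By the outcome, as a careful person would: the job done as asked, in the order asked, and still so for the second after the job is handed in, with the robot touching nothing.
It also fails if it takes over 72 s, if anything falls off the work surface, if the arm or the gripper's body presses on something with over 40 N, if the wrist force passes 120 N, or if a joint passes its speed limit or range.

### The arm

A 6-joint arm with a two-finger parallel gripper is mounted at the origin on the work surface. World frame = base frame: x ahead of the robot, y to its left, z up, the work surface at z = 0. Lengths are in mm, angles in rad, forces in N, time in s.
With the tool pointing down it reaches from about 275 to 1000 mm from the base axis. Payload 8.4 kg.
Tool frame: the origin (TCP) lies on the mounting face of the last link; the fingertips stand 173 mm ahead of it and the grasp point (between the pads) lies 155 mm ahead of it; z points along the fingers, y is the direction in which the jaws open and shut (so a half turn about z gives the same grasp; the last joint's range is limited). The gripper opens to 85 mm and grips with 20 to 120 N. Pads are 22 mm wide; open, the fingers measure 114 mm over their backs; the gripper's body (76 mm by 85 mm) begins 54 mm behind the grasp point. The pads swing forward as they close: fully open they stand 13 mm farther back than shut.
Start: joints at [-1.255, 0.353, 1.633, -0, 1.155, -0.002], TCP at [195.297, -593.707, 404.681] pointing down, gripper open.
Joint ranges: [-2.63, 2.63], [-0.92, 2.1], [0.06, 2.66], [-1.3, 4.44], [0, 2.69], [-3.02, 3.02]. Speed limits (rad/s): [2.22, 2.22, 2.79, 3.14, 3.14, 3.14].

### API

Orientations are given as [roll, pitch, yaw] about the fixed x, y, z axes, in that order (R = Rz(yaw) Ry(pitch) Rx(roll)).
In Python, from rig import r, grab_frame, spotter gives the robot as it stands.
- The arm moves only by the tool apply_moves, never from a script. Its argument "motion" is text: rows parted by semicolons, each of 5 numbers parted by spaces: the opening, from -1 (shut) to 1 (fully open), then the shift along the tool's x, y, z as a fraction of full scale, then the turn about the tool's z as a fraction of full scale. In form: hand x y z twist; .... A call has 1 to 20 rows; each row is the pose to reach, as a shift and turn from the pose commanded when the call began, along the tool's axes at that moment, turning the shorter way round; what a row does not reach only later rows make up. Full scale, the value 1, is 1 m for a shift and pi rad for a turn. A row lasts 1/12 s, in which the tool goes at most 41.7 mm and 7.16 degrees, less where a joint would pass 70% of its speed; a pose out of reach is approached as far as the arm can. A call with a number of a shift or a turn outside -1 to 1 is refused whole. A call with a gripper value outside its range is refused whole. The fingers move at their own pace and stop on an object; "squeeze" is the grip in N (left out, the last holds). Time passes only in rows, so rows that repeat a pose let the fingers close. It gives the time, the measured TCP pose, the force and the opening at its end, in the units of the state.
- r.sense(): the state, without advancing time (a new reading comes with each control period).
- grab_frame(name): name is "scene" or "top" or "wrist"; returns a dict with "img" (420x560x3 uint8, red, green, blue), "fx", "fy", "cx", "cy" (pixels), "R" (3x3) and "t" (3): a world point X has camera coordinates R X + t. Camera axes: x right, y down, z forward; pixel columns grow to the right and rows downward; lengths in mm; the calibration is good to about 2 mm. A picture is of the moment at which its call begins. There is no depth.
- r.sign_off(): hands the job in, once; it reports no verdict.
Trained networks look in the newest picture that a camera, given by its name, has taken for a name from the list of things; names that differ only in an ending like _2 or _b are one class to them, and where a whole thing is asked for, a point or a joint stands for the part that bears it (a point fixed in the world has none). Each returns a list of dicts, best first, with "conf" (0 to 1); they miss things now and then, are a little off and sometimes report something else, mostly with a low value. They report only what shows in the picture. A call takes as long as a camera call. They do not tell look-alikes from the thing itself.
- spotter.boxes_of(query, camera): "point" ([x, y, z] in mm, in world coordinates, good to about 4 mm: the middle of the surface that is visible of it).
- spotter.place_of(query, camera): "point" ([x, y, z] in mm, in world coordinates, good to about 4 mm: a listed point, or the origin of a listed thing).
The state is a dict: "clock": time; "qpos": joint angles; "qvel": joint speeds; "joint_efforts": joint torques, N m; "eef_pos": TCP position; "tcp_rot": TCP orientation; "contact_force": force on the tool from outside, world axes, zero at the start; "wrist_torque": the same for the moment, N m; "opening": opening from 0.0 (shut) to 1.0 (fully open).
Only numpy, scipy, OpenCV 4.12 (cv2) and the standard library are available. Lean on these libraries where they do the work, as an engineer would, in place of code of your own. Each camera call takes 0.05 s, during which the arm holds its last target.

## Working session

There is one attempt and no reset: what is moved stays moved. The work goes in short steps, Python scripts to look and compute and a tool call to move; the robot and the scene stay as the last step left them, time stands still between calls to the robot, and variables do not carry over. Pictures are saved under pics/ and viewed, and the job is handed in when it is done.

Besides the shell and the picture viewer there is one more tool, called after "Call:" as a command line: name --argument value ..., lists and objects as JSON in quotes. apply_moves: Moves the arm, as the interface text tells. Its arguments: {"type":"object","properties":{"motion":{"type":"string"},"squeeze":{"type":"number"}},"required":["motion"]}

```bash
ls; mkdir -p pics
python3 - <<'E'
from rig import r, grab_frame, spotter
import cv2
for n in ["scene","top","wrist"]:
    f=grab_frame(n); cv2.imwrite(f"pics/a_{n}.png",f["img"][:,:,::-1])
    print(n,f["fx"],f["cx"],f["cy"],f["R"].round(3).tolist(),f["t"])
print(r.sense())
E
```

```text
pics
scene 424.2873049228308 280.62163382436904 207.20606153705216 [[0.062, 0.998, -0.002], [0.636, -0.041, -0.77], [-0.769, 0.047, -0.638]] [  99.49963682 -280.95008797 1526.76113626]
top 519.83202159406 277.2624122227504 207.7931205548322 [[-0.023, -1.0, -0.009], [-0.987, 0.024, -0.158], [0.158, 0.005, -0.987]] [ -91.58528813  544.72808205 1234.01903452]
wrist 346.9124815504111 279.43062088710735 212.16486796364467 [[0.312, -0.95, -0.001], [-0.917, -0.301, 0.26], [-0.248, -0.08, -0.966]] [-624.13134606  -33.14074615  378.1880402 ]
{'clock': 0.15, 'qpos': array([-1.25542842e+00,  3.53500171e-01,  1.63395074e+00,  5.15888738e-06,
        1.15524098e+00, -2.36847988e-03]), 'qvel': array([-0.00052508, -0.00206317, -0.00311882,  0.00225711,  0.00084716,
       -0.00114585]), 'joint_efforts': array([-4.18274622e-04, -6.05636930e+01, -3.42338562e+01, -5.26585359e-05,
        6.15853220e-03,  1.22601730e-05]), 'eef_pos': array([ 195.22402623, -593.53727984,  404.13248735]), 'tcp_rot': array([-3.14049343e+00, -7.32104142e-06,  3.17734294e-01]), 'contact_force': array([ 0.30502718, -0.23040851, -0.70898374]), 'wrist_torque': array([ 0.06612152,  0.01573003, -0.01461898]), 'opening': 0.9947124219572904}
```

View pics/a_scene.png

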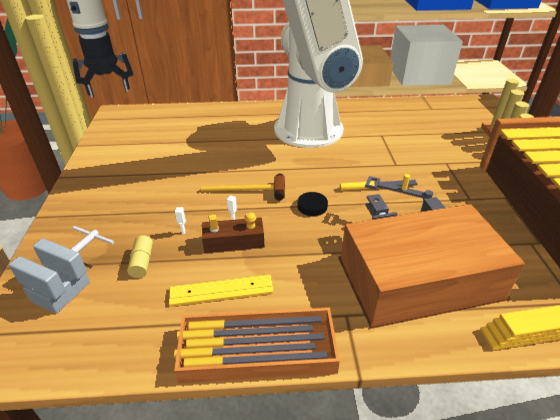

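View pics/a_top.png

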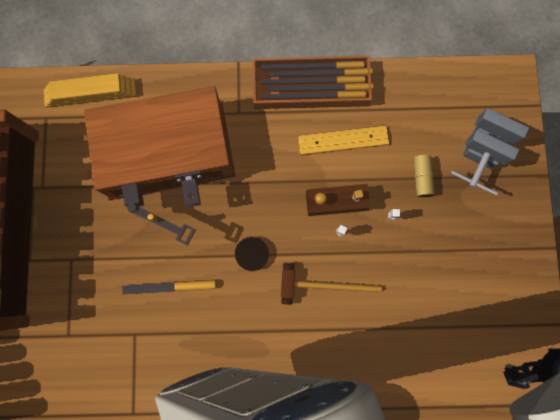

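Run:
```python
from rig import r, grab_frame, spotter
for n in ["top","scene"]:
    for q in ["locker","latch_hinge","latch_eye","latch_post","yoke_foot","yoke_nominal","pin","rack","peg"]:
        print(n,q,[(round(d["conf"],2),[round(float(v)) for v in d["point"]]) for d in spotter.place_of(q,n)][:4])
print(r.sense()["clock"])
```

```text
top locker [(0.76, [709, 185, 3])]
top latch_hinge [(0.82, [542, 230, 106])]
top latch_eye [(0.6, [474, 110, 107])]
top latch_post [(0.69, [518, 181, 156])]
top yoke_foot [(0.84, [564, 96, 125])]
top yoke_nominal [(0.28, [562, -208, 52])]
top pin [(0.6, [570, -298, 49]), (0.56, [524, -389, 43]), (0.53, [484, -259, 41])]
top rack [(0.82, [560, -256, -3]), (0.68, [350, -224, -6])]
top peg [(0.67, [563, -212, 50])]
scene locker [(0.88, [714, 180, 4])]
scene latch_hinge [(0.56, [548, 232, 103]), (0.46, [618, -471, 1]), (0.27, [565, -298, 53])]
scene latch_eye [(0.56, [480, 108, 105])]
scene latch_post [(0.95, [513, 179, 153]), (0.53, [718, -279, -1]), (0.22, [561, -254, 0])]
scene yoke_foot [(0.71, [562, 95, 123])]
scene yoke_nominal [(0.57, [564, 98, 124])]
scene pin [(0.66, [515, -388, 45]), (0.64, [562, -297, 51]), (0.62, [484, -259, 40])]
scene rack [(0.57, [562, -255, -4])]
scene peg [(0.73, [560, -210, 50]), (0.54, [564, -297, 54]), (0.21, [436, -35, 0])]
1.05
```

Run:
```python
import cv2,numpy as np
a=cv2.imread("pics/a_top.png");b=cv2.imread("pics/a_scene.png")
c1=cv2.resize(a[170:260,295:415],None,fx=4,fy=4,interpolation=cv2.INTER_CUBIC)
c2=cv2.resize(b[180:260,165:285],None,fx=4,fy=4,interpolation=cv2.INTER_CUBIC)
c2=cv2.copyMakeBorder(c2,0,40,0,0,cv2.BORDER_CONSTANT)
cv2.imwrite("pics/crop1.png",np.vstack([c1[:300],c2[:300]])[:600])
c=cv2.resize(a[80:260,80:260],None,fx=3.3,fy=3.3,interpolation=cv2.INTER_CUBIC)
cv2.imwrite("pics/crop2.png",c)
```

```text
(no output)
```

View pics/crop1.png

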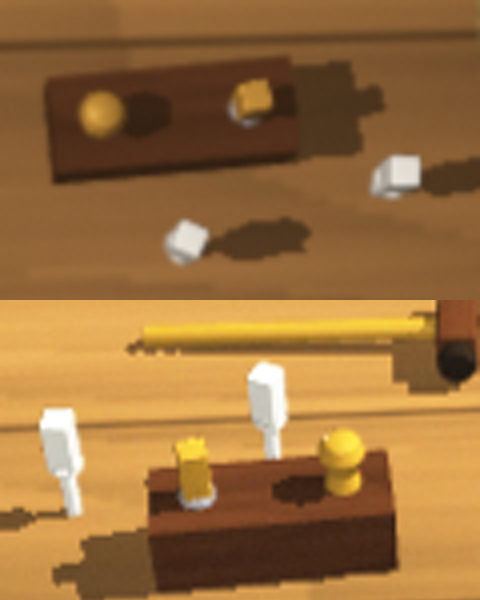

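View pics/crop2.png

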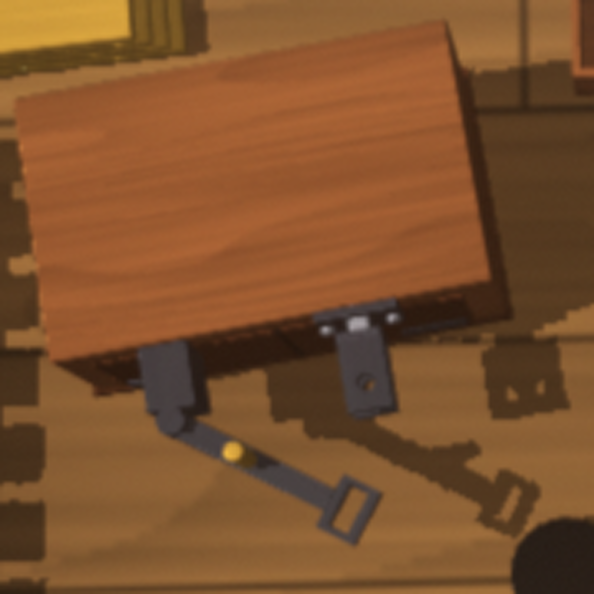

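View pics/a_wrist.png

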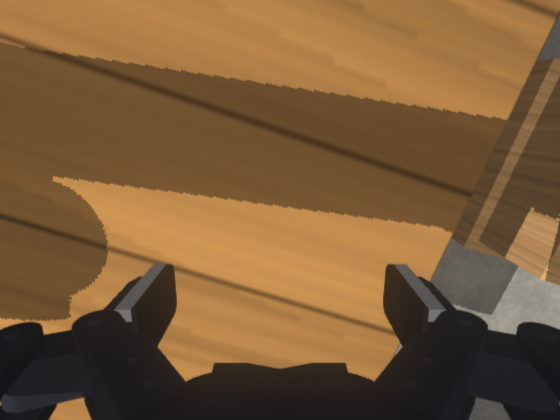

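```bash
cat > h.py <<'E'
import numpy as np,cv2
from rig import r, grab_frame, spotter
def fwd(f,X):
    p=np.array(f["R"])@np.array(X,float)+f["t"]; return np.array([f["fx"]*p[0]/p[2]+f["cx"],f["fy"]*p[1]/p[2]+f["cy"]])
def ray(f,u,v):
    d=np.array(f["R"]).T@np.array([(u-f["cx"])/f["fx"],(v-f["cy"])/f["fy"],1]); C=-np.array(f["R"]).T@f["t"]; return C,d
def atz(f,u,v,z):
    C,d=ray(f,u,v); return (C+d*(z-C[2])/d[2])
def tri(obs):
    A=np.zeros((3,3));b=np.zeros(3)
    for f,u,v in obs:
        C,d=ray(f,u,v); d=d/np.linalg.norm(d); P=np.eye(3)-np.outer(d,d); A+=P;b+=P@C
    return np.linalg.solve(A,b)
def rel(tgt,yaw=None):
    "shift in tool axes (fractions) to bring TCP to tgt"
    s=r.sense(); p=s["eef_pos"]; e=s["tcp_rot"]
    from scipy.spatial.transform import Rotation as Ro
    R=Ro.from_euler("xyz",e).as_matrix()
    d=R.T@(np.array(tgt)-p)/1000
    tw=0 if yaw is None else -((yaw-e[2]+np.pi/2)%np.pi-np.pi/2)/np.pi
    print("TCP",p.round(1),"yaw",e[2].round(4),"shift",d.round(4),"twist",round(tw,4),"clk",s["clock"],"F",s["contact_force"].round(1),"op",round(s["opening"],3))
    return d,tw
E
python3 - <<'E'
import pickle
from h import *
f=grab_frame("wrist");print(-f["R"].T@f["t"], r.sense()["eef_pos"])
rel([470,150,400],0.13)
E
```

```text
[ 257.78997476 -573.1339343   373.53557264] [ 195.292818   -593.70488097  404.68909925]
TCP [ 195.3 -593.7  404.7] yaw 0.3178 shift [ 0.4933 -0.6206  0.0047] twist 0.0598 clk 1.1 F [ 0.4  0.1 -0. ] op 0.995
```

Run:
```python
from h import *
f=grab_frame("top"); print("hole",atz(f,190.9,195.8,122))
rel([490,-290,350],0.13)
```

```text
hole [562.75174174  94.06703588 122.        ]
TCP [ 195.3 -593.7  404.7] yaw 0.3179 shift [ 0.3749 -0.1964  0.0547] twist 0.0598 clk 1.15 F [-0.4  0.2 -0.1] op 1.001
```

Call:
apply_moves --motion "1 0.375 -0.196 0.055 0.06;1 0.375 -0.196 0.055 0.06;1 0.375 -0.196 0.055 0.06;1 0.375 -0.196 0.055 0.06;1 0.375 -0.196 0.055 0.06;1 0.375 -0.196 0.055 0.06;1 0.375 -0.196 0.055 0.06;1 0.375 -0.196 0.055 0.06;1 0.375 -0.196 0.055 0.06;1 0.375 -0.196 0.055 0.06;1 0.375 -0.196 0.055 0.06;1 0.375 -0.196 0.055 0.06;1 0.375 -0.196 0.055 0.06;1 0.375 -0.196 0.055 0.06;1 0.375 -0.196 0.055 0.06"

```text
clock: 2.4
eef_pos: [489.4, -291.4, 349.9]
tcp_rot: [3.141, 0.0, 0.128]
contact_force: [0.2, -0.0, -0.5]
opening: 1.001
```

Run:
```python
from h import *
import pickle
f=grab_frame("wrist"); cv2.imwrite("pics/b_wrist.png",f["img"][:,:,::-1]); pickle.dump(f,open("b.pkl","wb"))
print([(round(d["conf"],2),d["point"]) for d in spotter.place_of("pin","wrist")])
rel([420,150,330],0.13)
```

```text
[(0.8, [483.5, -256.7, 42.9]), (0.77, [566.4, -298.0, 50.1]), (0.69, [524.0, -386.6, 41.6])]
TCP [ 489.5 -291.4  349.9] yaw 0.1275 shift [-0.0128 -0.4467  0.0198] twist -0.0008 clk 2.5 F [0.7 0.5 0.1] op 1.002
```

View pics/b_wrist.png

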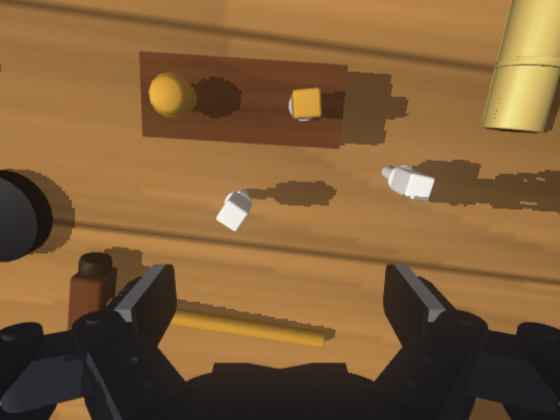

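Run:
```python
import pickle,cv2,numpy as np
f=pickle.load(open("b.pkl","rb"))
c=f["img"][75:135,275:340,::-1]
cv2.imwrite("pics/b_crop.png",cv2.resize(c,None,fx=9,fy=9,interpolation=cv2.INTER_NEAREST))
```

```text
(no output)
```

View pics/b_crop.png

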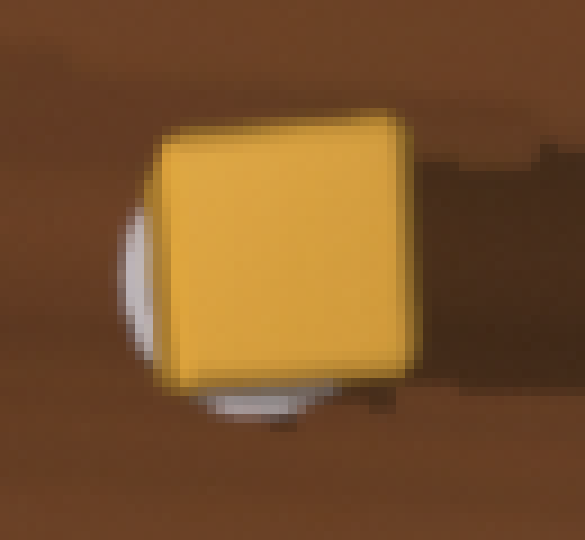

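Run:
```python
import pickle
from h import *
f=pickle.load(open("b.pkl","rb"))
P=[atz(f,u,v,90)[:2] for u,v in [(293.3,90.3),(319.7,87.8),(320.8,116.1),(295.2,117.2)]]
P=np.array(P);print(P.round(1),P.mean(0))
for i in range(4):
    d=P[(i+1)%4]-P[i];print(np.hypot(*d).round(1),np.degrees(np.arctan2(d[1],d[0])).round(1))
t=grab_frame("top")
c=t["img"][180:210,340:375,::-1]; cv2.imwrite("pics/b_top.png",cv2.resize(c,None,fx=16,fy=16,interpolation=cv2.INTER_NEAREST))
for z in (54,90): print(fwd(t,[*P.mean(0),z]))
```

```text
[[ 572.7 -289.5]
 [ 576.3 -305.6]
 [ 559.6 -308.9]
 [ 556.8 -292.9]] [ 566.34251225 -299.23302174]
16.5 -77.6
17.0 -168.6
16.3 99.6
16.2 12.1
[356.71016978 195.42321254]
[358.86084865 192.67235841]
```

View pics/b_top.png

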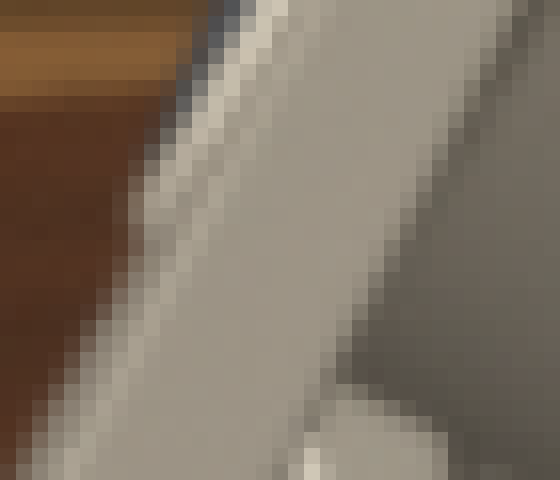

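Run:
```python
from h import *
rel([462,172,345],0.13);rel([462,172,296],0.13)
```

```text
TCP [ 489.6 -291.3  349.9] yaw 0.1277 shift [ 0.0316 -0.463   0.0048] twist -0.0007 clk 2.55 F [ 0.2 -0.3 -0.3] op 0.998
TCP [ 489.6 -291.3  349.9] yaw 0.1277 shift [ 0.0316 -0.463   0.0538] twist -0.0007 clk 2.55 F [ 0.2 -0.3 -0.3] op 0.998
```

Call:
apply_moves --motion "-1 0.032 -0.463 0.005 0;-1 0.032 -0.463 0.005 0;-1 0.032 -0.463 0.005 0;-1 0.032 -0.463 0.005 0;-1 0.032 -0.463 0.005 0;-1 0.032 -0.463 0.005 0;-1 0.032 -0.463 0.005 0;-1 0.032 -0.463 0.005 0;-1 0.032 -0.463 0.005 0;-1 0.032 -0.463 0.005 0;-1 0.032 -0.463 0.005 0;-1 0.032 -0.463 0.005 0;-1 0.032 -0.463 0.005 0;-1 0.032 -0.463 0.054 0;-1 0.032 -0.463 0.054 0;-1 0.032 -0.463 0.054 0;-1 0.032 -0.463 0.054 0"

```text
clock: 3.97
eef_pos: [462.4, 171.7, 295.8]
tcp_rot: [3.141, 0.002, 0.128]
contact_force: [0.3, 0.0, -0.3]
opening: 0.001
```

Run:
```python
from h import *
f=grab_frame("wrist"); cv2.imwrite("pics/c_wrist.png",f["img"][:,:,::-1])
import pickle;pickle.dump(f,open("c.pkl","wb"))
print([(q,[(round(d["conf"],2),d["point"]) for d in spotter.place_of(q,"wrist")]) for q in ("latch_post","latch_hinge","latch_eye","yoke_foot")])
rel([462,172,296],0.13)
```

```text
[('latch_post', [(0.63, [512.2, 178.6, 155.8])]), ('latch_hinge', [(0.67, [543.5, 231.5, 106.0])]), ('latch_eye', [(0.56, [472.5, 108.4, 108.3])]), ('yoke_foot', [(0.9, [562.8, 92.1, 121.1])])]
TCP [462.8 172.7 296.8] yaw 0.1286 shift [-0.0009  0.0006  0.0008] twist -0.0004 clk 4.2167 F [-0.1  0.   0.5] op -0.002
```

View pics/c_wrist.png

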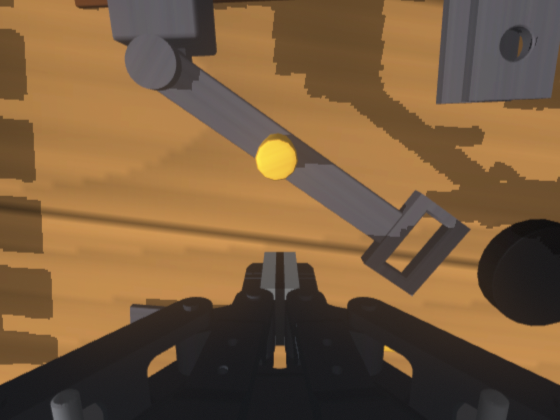

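Call:
apply_moves --motion "-1 0.025 0 0 0;-1 0.035 0.002 0 0;-1 0.042 0.004 0 0;-1 0.049 0.007 0 0;-1 0.055 0.009 0 0;-1 0.06 0.011 0 0;-1 0.064 0.012 0 0;-1 0.064 0.012 0 0"

```text
clock: 4.88
eef_pos: [528.2, 169.2, 295.8]
tcp_rot: [-3.141, -0.001, 0.129]
contact_force: [0.4, -0.6, -0.5]
opening: -0.002
```

Run:
```python
from h import *
f=grab_frame("wrist"); cv2.imwrite("pics/d_wrist.png",f["img"][:,:,::-1])
print([(q,[(round(d["conf"],2),d["point"]) for d in spotter.place_of(q,"wrist")]) for q in ("latch_post","latch_eye","latch_hinge")])
rel([534,170,296],0.13)
```

```text
[('latch_post', [(0.83, [541.3, 172.7, 157.0])]), ('latch_eye', []), ('latch_hinge', [(0.65, [545.3, 231.1, 104.4])])]
TCP [527.2 169.4 295.7] yaw 0.1294 shift [ 0.0068  0.0002 -0.0003] twist -0.0002 clk 5.0833 F [ 0.8  0.4 -0.6] op -0.001
```

View pics/d_wrist.png

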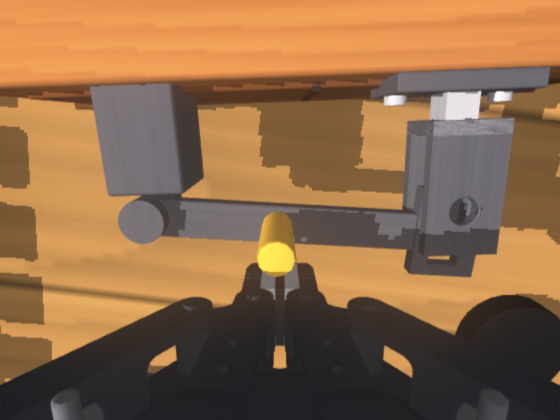

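Call:
apply_moves --motion "-1 0.003 0 0 0;-1 0.006 0 0 0;-1 0.008 0 0 0;-1 0.008 0 0 0"

```text
clock: 5.42
eef_pos: [534.7, 170.2, 295.4]
tcp_rot: [3.141, 0.003, 0.129]
contact_force: [-6.1, -2.2, 2.9]
opening: 0.001
```

Call:
apply_moves --motion "-1 0.001 0 0 0;-1 0.001 0 0 0;-1 0.001 0 0 0"

```text
clock: 5.67
eef_pos: [535.0, 170.3, 295.3]
tcp_rot: [3.141, 0.004, 0.129]
contact_force: [-8.7, 0.3, 5.5]
opening: 0.001
```

Run:
```python
from h import *
f=grab_frame("wrist"); cv2.imwrite("pics/e_wrist.png",f["img"][:,:,::-1])
print([(q,[(round(d["conf"],2),d["point"]) for d in spotter.place_of(q,"wrist")]) for q in ("latch_post","yoke_foot","latch_hinge")])
rel([534,170,296],0.13)
```

```text
[('latch_post', [(0.93, [549.8, 173.7, 156.5])]), ('yoke_foot', [(0.98, [567.8, 96.4, 120.2])]), ('latch_hinge', [(0.77, [544.1, 233.4, 107.3])])]
TCP [535.  170.3 295.3] yaw 0.1293 shift [-0.0011  0.0002 -0.0006] twist -0.0002 clk 5.8667 F [-8.3 -0.9  5.2] op -0.002
```

View pics/e_wrist.png

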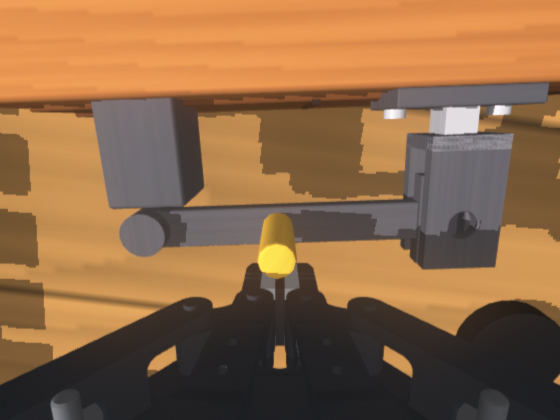

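Run:
```python
from h import *
import pickle
f=grab_frame("wrist"); pickle.dump(f,open("e.pkl","wb"))
c=pickle.load(open("c.pkl","rb"))
print("hole e",atz(f,463,224,122),"c",atz(c,517,43,122))
# bar edges top z=111
for a,b in [((210,207),(400,202)),((210,246),(400,238))]:
    A=atz(f,*a,111);B=atz(f,*b,111);d=A-B;print(A,B,np.arctan2(-d[0],d[1]))
for a,b in [((430,136),(511,134)),((418,268),(495,265))]:
    A=atz(f,*a,122);B=atz(f,*b,122);d=A-B;print(A,B,np.hypot(*d[:2]),np.arctan2(-d[0],d[1]))
cv2.imwrite("pics/e_crop.png",cv2.resize(f["img"][100:290,380:540,::-1],None,fx=3.1,fy=3.1,interpolation=cv2.INTER_CUBIC))
rel([505,166,296],.13);rel([490,100,330],.13)
```

```text
hole e [566.37671246  95.1690673  122.        ] c [565.83919105  94.83960559 122.        ]
[556.92270257 205.07707146 111.        ] [570.27813521 119.80753892 111.        ] 0.15536383815085847
[538.03805024 203.64948628 111.        ] [553.34388848 116.0224206  111.        ] 0.1729256613101083
[600.58242385 118.09610992 122.        ] [605.48723196  86.18150727 122.        ] 32.28930171130065 0.15249227653762157
[543.91760494 109.52878234 122.        ] [549.6854411   76.04944172 122.        ] 33.97255043117504 0.1706057235148959
TCP [535.  170.3 295.4] yaw 0.1292 shift [-0.0303  0.0004 -0.0005] twist -0.0002 clk 5.9167 F [-8.1 -0.9  5.2] op -0.003
TCP [535.  170.3 295.4] yaw 0.1292 shift [-0.0539  0.0639 -0.0344] twist -0.0002 clk 5.9167 F [-8.1 -0.9  5.2] op -0.003
```

View pics/e_crop.png

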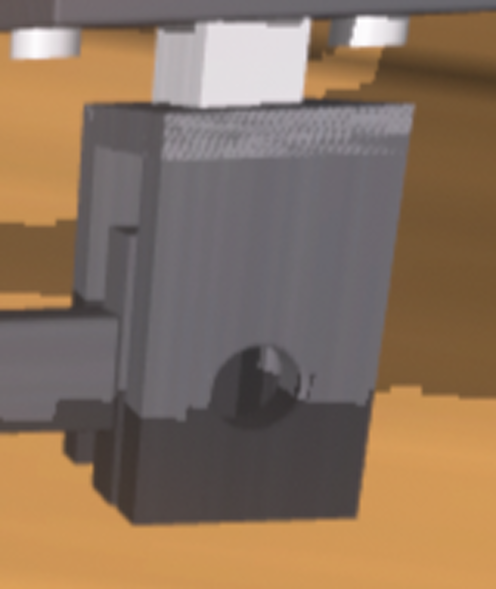

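Call:
apply_moves --motion "-1 -0.03 0 0 0;-1 -0.03 0 0 0;-1 -0.042 0.076 -0.035 0;-1 -0.042 0.076 -0.035 0;-1 -0.042 0.076 -0.035 0;-1 -0.042 0.076 -0.035 0;-1 -0.042 0.076 -0.035 0"

```text
clock: 6.5
eef_pos: [504.7, 89.6, 330.9]
tcp_rot: [-3.141, -0.001, 0.128]
contact_force: [0.9, 0.1, 1.0]
opening: 0.002
```

Run:
```python
from h import *
f=grab_frame("wrist"); cv2.imwrite("pics/f_wrist.png",f["img"][:,:,::-1])
import pickle;pickle.dump(f,open("f.pkl","wb"))
print(fwd(f,[566,95,122]))
print([(q,[(round(d["conf"],2),d["point"]) for d in spotter.place_of(q,"wrist")]) for q in ("latch_post","yoke_foot","latch_hinge","latch_eye")])
cv2.imwrite("pics/f_crop.png",cv2.resize(f["img"][0:260,180:420,::-1],None,fx=2.3,fy=2.3,interpolation=cv2.INTER_CUBIC))
rel([510,-304,330],0.199)
```

```text
[284.81910006 128.05482142]
[('latch_post', []), ('yoke_foot', [(0.67, [565.9, 97.0, 120.8])]), ('latch_hinge', [(0.91, [542.4, 231.7, 105.5]), (0.43, [550.0, 173.4, 153.1])]), ('latch_eye', [])]
TCP [504.3  90.4 330.1] yaw 0.1305 shift [-4.570e-02  3.918e-01  2.000e-04] twist -0.0218 clk 6.75 F [ 0.6  0.7 -0.4] op 0.001
```

View pics/f_crop.png

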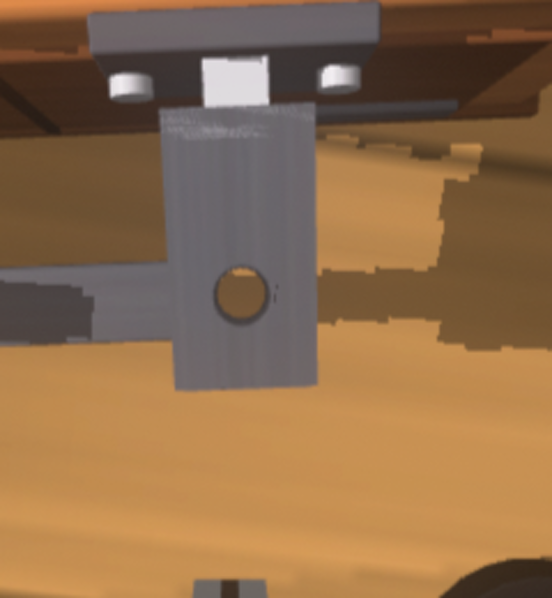

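Run:
```python
from h import *
import pickle
f=pickle.load(open("f.pkl","rb"))
p=np.array([504.5,90.2,330.3]); print(fwd(f,p-[0,0,173]))
print("hole",atz(f,285,127.8,122))
rel([505,-311,298],0.199)
```

```text
[278.60596478 272.18602433]
hole [566.13373204  94.92677348 122.        ]
TCP [504.3  90.4 330.1] yaw 0.1305 shift [-0.0515  0.3981  0.0322] twist -0.0218 clk 6.75 F [ 0.6  0.7 -0.4] op 0.001
```

Call:
apply_moves --motion "0.2 -0.051 0.398 0 -0.022;0.2 -0.051 0.398 0 -0.022;0.2 -0.051 0.398 0 -0.022;0.2 -0.051 0.398 0 -0.022;0.2 -0.051 0.398 0 -0.022;0.2 -0.051 0.398 0 -0.022;0.2 -0.051 0.398 0 -0.022;0.2 -0.051 0.398 0 -0.022;0.2 -0.051 0.398 0 -0.022;0.2 -0.051 0.398 0 -0.022;0.2 -0.051 0.398 0.032 -0.022;0.2 -0.051 0.398 0.032 -0.022;0.2 -0.051 0.398 0.032 -0.022;0.2 -0.051 0.398 0.032 -0.022"

```text
clock: 7.92
eef_pos: [505.4, -310.7, 298.9]
tcp_rot: [-3.141, 0.001, 0.199]
contact_force: [0.5, -0.4, 0.1]
opening: 0.598
```

Run:
```python
from h import *
f=grab_frame("wrist"); cv2.imwrite("pics/g_wrist.png",f["img"][:,:,::-1])
import pickle;pickle.dump(f,open("g.pkl","wb"))
print(fwd(f,[566.3,-299,90]),fwd(f,[566.3,-299,54]))
print([(q,[(round(d["conf"],2),d["point"]) for d in spotter.place_of(q,"wrist")]) for q in ("pin",)])
cv2.imwrite("pics/g_crop.png",cv2.resize(f["img"][80:180,230:330,::-1],None,fx=6,fy=6,interpolation=cv2.INTER_NEAREST))
rel([566,-299,298],0.199)
```

```text
[281.09071355 126.26087251] [280.87211147 124.94462177]
[('pin', [(0.92, [482.6, -254.8, 37.1]), (0.79, [520.1, -387.9, 37.7]), (0.77, [562.6, -301.2, 49.4])])]
TCP [ 505.8 -310.8  299.8] yaw 0.1999 shift [0.0614 0.0004 0.0018] twist 0.0003 clk 8.0167 F [ 0.5 -0.6  0.6] op 0.599
```

View pics/g_wrist.png

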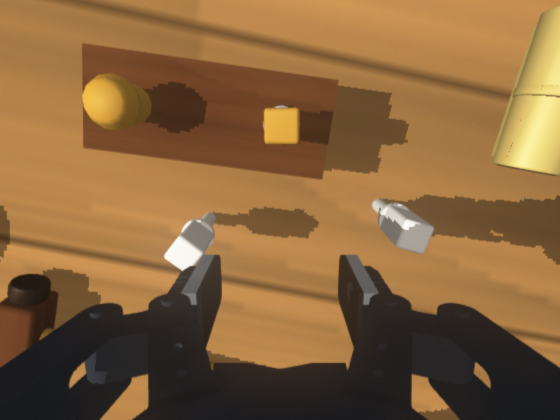

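View pics/g_crop.png

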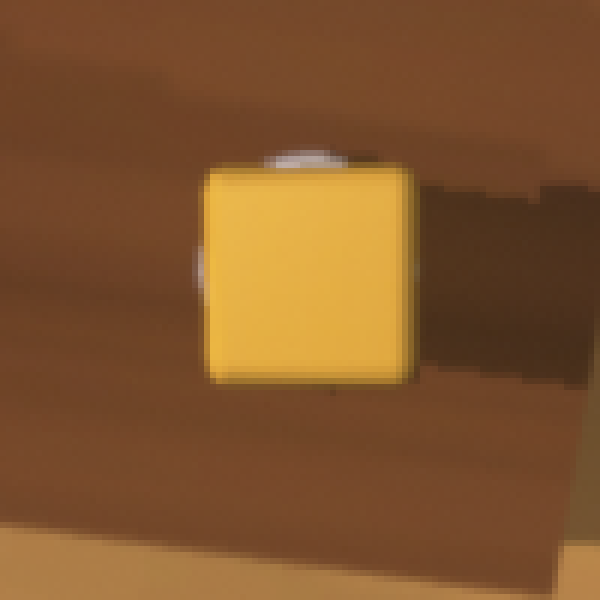

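Run:
```python
from h import *
import pickle
b=pickle.load(open("b.pkl","rb"));g=pickle.load(open("g.pkl","rb"))
print(tri([(b,307.2,102.9),(g,281.3,125.8)]))
t=grab_frame("top");print(tri([(t,359.2,194.2),(g,281.3,125.8)]))
s=grab_frame("scene");cv2.imwrite("pics/s.png",cv2.resize(cv2.imread("pics/a_scene.png")[200:250,190:270],None,fx=8,fy=8))
rel([566.3,-299.1,231],0.199)
```

```text
[ 566.46767037 -299.13422188   89.79580561]
[ 565.46935094 -300.33386426   79.24956749]
TCP [ 505.7 -311.   299.8] yaw 0.1996 shift [0.0617 0.0003 0.0689] twist 0.0002 clk 8.1167 F [0.8 0.9 0. ] op 0.603
```

View pics/s.png

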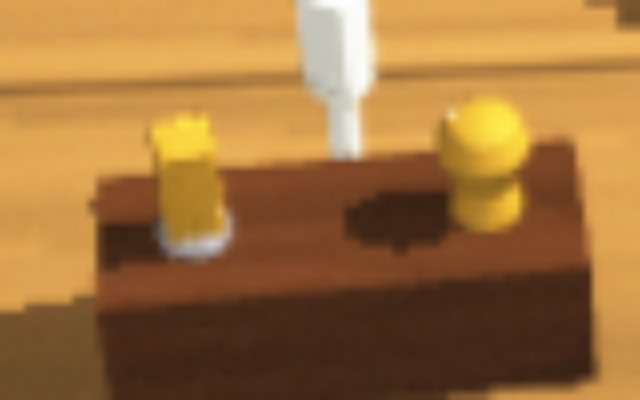

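Call:
apply_moves --motion "0.2 0.0615 0 0 0;0.2 0.0615 0 0 0;0.2 0.0615 0 0 0;0.2 0.0615 0 0.035 0;0.2 0.0615 0 0.055 0;0.2 0.0615 0 0.068 0;0.2 0.0615 0 0.068 0;0.2 0.0615 0 0.068 0" --squeeze 30

```text
clock: 8.78
eef_pos: [565.3, -299.4, 230.8]
tcp_rot: [-3.141, 0.001, 0.199]
contact_force: [-0.1, 1.1, 0.0]
opening: 0.598
```

Call:
apply_moves --motion "-1 0 0 0 0;-1 0 0 0 0;-1 0 0 0 0;-1 0 0 0 0;-1 0 0 0 0;-1 0 0 0 0;-1 0 0 0 0;-1 0 0 0 0" --squeeze 40

```text
clock: 9.45
eef_pos: [565.9, -299.8, 232.2]
tcp_rot: [3.14, -0.002, 0.198]
contact_force: [-1.4, 0.5, 6.7]
opening: 0.207
```

Call:
apply_moves --motion "-1 0 0 -0.01 0;-1 0 0 -0.03 0;-1 0 0 -0.06 0;-1 0 0 -0.1 0;-1 0 0 -0.14 0;-1 0 0 -0.15 0;-1 0 0 -0.15 0;-1 0 0 -0.15 0"

```text
clock: 10.12
eef_pos: [565.2, -299.3, 381.1]
tcp_rot: [3.141, -0.001, 0.198]
contact_force: [1.0, 0.3, -1.1]
opening: 0.204
```

Run:
```python
from h import *
f=grab_frame("wrist"); cv2.imwrite("pics/h_wrist.png",f["img"][:,:,::-1])
import pickle;pickle.dump(f,open("h.pkl","wb"))
s=grab_frame("scene"); cv2.imwrite("pics/h_scene.png",cv2.resize(s["img"][140:260,150:330,::-1],None,fx=4,fy=4,interpolation=cv2.INTER_CUBIC))
rel([566,95,382],0.16)
```

```text
TCP [ 564.7 -299.1  378.8] yaw 0.1984 shift [ 0.0789 -0.3861 -0.0026] twist 0.0122 clk 10.2167 F [-0.7 -0.7 -1.7] op 0.205
```

View pics/h_wrist.png

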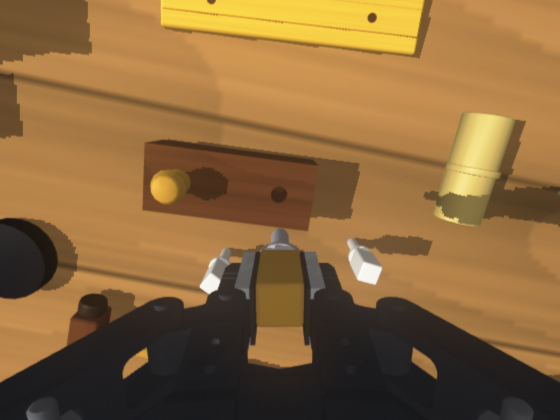

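View pics/h_scene.png

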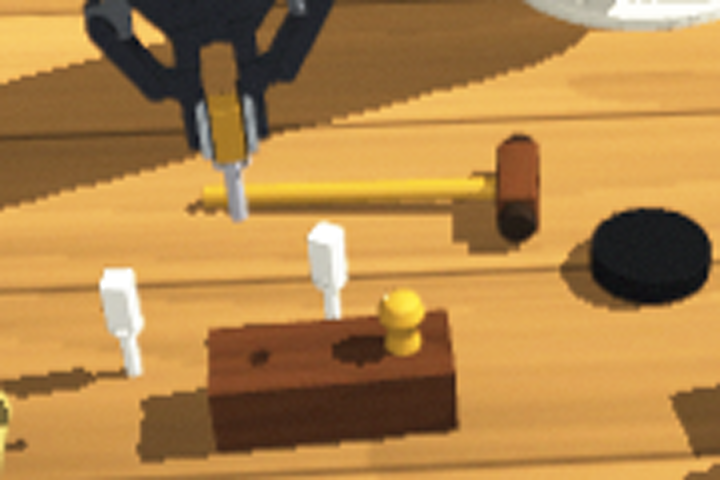

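Run:
```python
from h import *
import pickle
f=pickle.load(open("h.pkl","rb"))
p=np.array([565.2,-299.2,380]);y=.1984
for dz in (221.5,181.5):
  for dx in (-5,0,5):
    print(dz,dx,fwd(f,p+[dx*np.cos(y),dx*np.sin(y),-dz]))
cv2.imwrite("pics/h_crop.png",cv2.resize(f["img"][215:275,245:315,::-1],None,fx=9,fy=9,interpolation=cv2.INTER_NEAREST))
```

```text
221.5 -5 [279.17513941 243.97222492]
221.5 0 [279.16525812 235.88481357]
221.5 5 [279.15524912 227.69288273]
181.5 -5 [279.16082457 273.29018765]
181.5 0 [279.14849356 263.52352834]
181.5 5 [279.13596521 253.60056798]
```

View pics/h_crop.png

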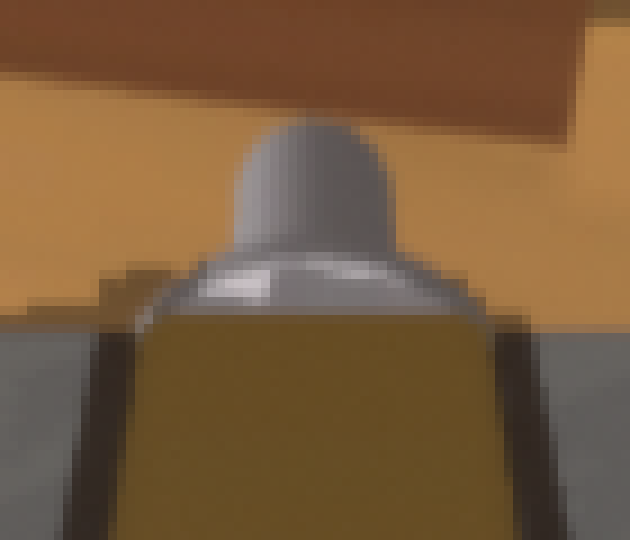

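Call:
apply_moves --motion "-1 0.0784 -0.3868 0 0;-1 0.0784 -0.3868 0 0;-1 0.0784 -0.3868 0 0;-1 0.0784 -0.3868 0 0;-1 0.0784 -0.3868 0 0;-1 0.0784 -0.3868 0 0;-1 0.0784 -0.3868 0 0;-1 0.0784 -0.3868 0 0;-1 0.0784 -0.3868 0 0;-1 0.0784 -0.3868 0 0;-1 0.0784 -0.3868 0 0;-1 0.0784 -0.3868 0.01 0;-1 0.0784 -0.3868 0.02 0;-1 0.0784 -0.3868 0.025 0;-1 0.0784 -0.3868 0.025 0;-1 0.0784 -0.3868 0.025 0"

```text
clock: 11.55
eef_pos: [565.9, 94.1, 354.7]
tcp_rot: [3.142, 0.002, 0.197]
contact_force: [0.7, -1.0, -0.7]
opening: 0.204
```

Run:
```python
from h import *
f=grab_frame("wrist"); cv2.imwrite("pics/i_wrist.png",f["img"][:,:,::-1])
import pickle;pickle.dump(f,open("i.pkl","wb"))
s=grab_frame("scene"); cv2.imwrite("pics/i_scene.png",cv2.resize(s["img"][150:250,350:480,::-1],None,fx=5,fy=5,interpolation=cv2.INTER_CUBIC))
rel([565.8,95.5,350])
for i in range(3): grab_frame("top");print(r.sense()["eef_pos"])
print(fwd(f,[566.1,94.9,122]))
```

```text
TCP [566.2  94.4 355.7] yaw 0.1973 shift [-0.0002 -0.0011  0.0057] twist 0 clk 11.65 F [-1.3 -0.3 -1.6] op 0.204
[566.28502826  94.61113837 355.97444345]
[566.27874015  94.74036028 356.1036108 ]
[566.23858258  94.89142274 356.11753473]
[278.40842721 229.08946564]
```

View pics/i_wrist.png

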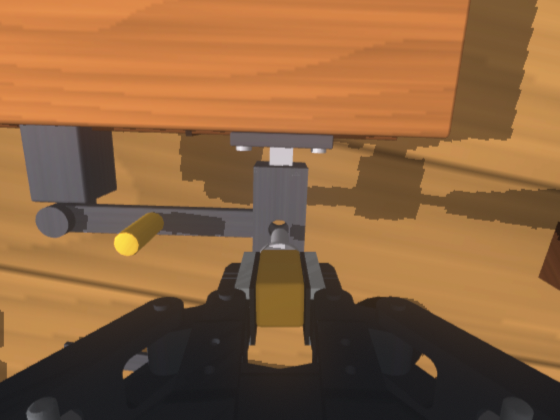

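View pics/i_scene.png

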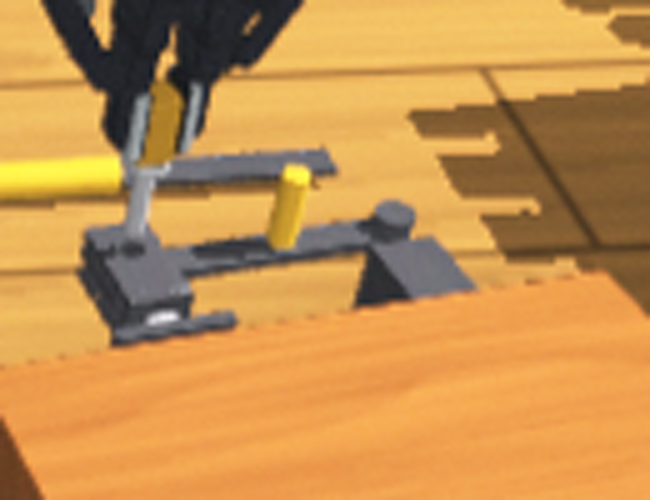

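Call:
apply_moves --motion "-1 -0.0003 -0.0006 0.006 0;-1 -0.0003 -0.0006 0.01 0;-1 -0.0003 -0.0006 0.012 0;-1 -0.0003 -0.0006 0.014 0;-1 -0.0003 -0.0006 0.016 0;-1 -0.0003 -0.0006 0.016 0;-1 -0.0003 -0.0006 0.016 0"

```text
clock: 12.38
eef_pos: [565.6, 95.7, 339.6]
tcp_rot: [3.142, 0.0, 0.198]
contact_force: [-0.4, -0.2, -2.0]
opening: 0.203
```

Run:
```python
from h import *
f=grab_frame("wrist"); cv2.imwrite("pics/j_wrist.png",cv2.resize(f["img"][190:280,230:330,::-1],None,fx=6,fy=6,interpolation=cv2.INTER_CUBIC))
rel([565.8,95.5,340])
```

```text
TCP [565.7  95.7 339.7] yaw 0.1984 shift [ 0.0001  0.0002 -0.0003] twist 0 clk 12.4333 F [-0.1 -0.3 -0.8] op 0.201
```

View pics/j_wrist.png

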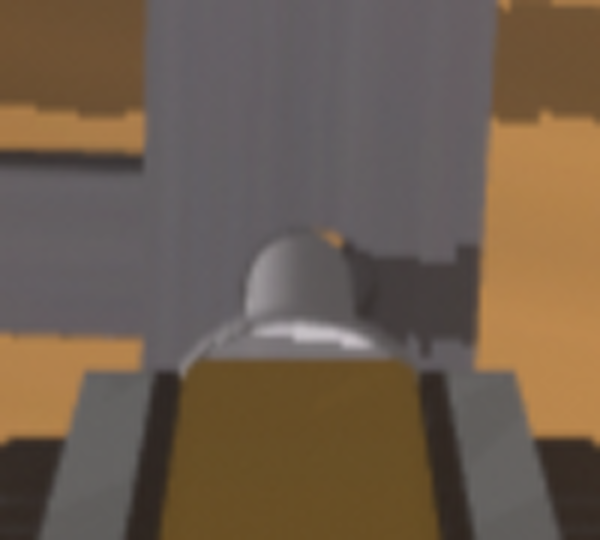

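Call:
apply_moves --motion "-1 0 0.0006 0 0;-1 0 0.0006 0.002 0;-1 0 0.0006 0.004 0;-1 0 0.0006 0.004 0"

```text
clock: 12.77
eef_pos: [565.6, 95.1, 335.3]
tcp_rot: [-3.142, 0.001, 0.198]
contact_force: [-0.1, -0.4, -2.1]
opening: 0.202
```

Call:
apply_moves --motion "-1 0 0 0.002 0;-1 0 0 0.004 0;-1 0 0 0.006 0;-1 0 0 0.008 0;-1 0 0 0.008 0"

```text
clock: 13.18
eef_pos: [565.6, 95.1, 327.2]
tcp_rot: [-3.142, 0.001, 0.198]
contact_force: [-0.6, -0.9, -1.0]
opening: 0.206
```

Run:
```python
from h import *
f=grab_frame("wrist"); cv2.imwrite("pics/k_wrist.png",cv2.resize(f["img"][190:280,230:330,::-1],None,fx=6,fy=6,interpolation=cv2.INTER_CUBIC))
s=grab_frame("scene"); cv2.imwrite("pics/k_scene.png",cv2.resize(s["img"][150:250,350:480,::-1],None,fx=5,fy=5,interpolation=cv2.INTER_CUBIC))
rel([565.8,95.5,340]);print(r.sense()["wrist_torque"])
```

```text
TCP [565.7  95.1 327.5] yaw 0.1984 shift [ 0.0001 -0.0004 -0.0125] twist 0 clk 13.2833 F [ 0.6  0.8 -1.8] op 0.202
[-0.00461291  0.00695965 -0.00602576]
```

View pics/k_wrist.png

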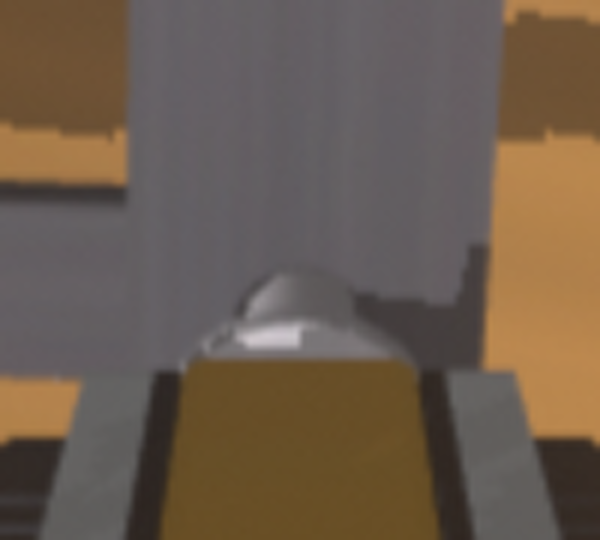

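View pics/k_scene.png

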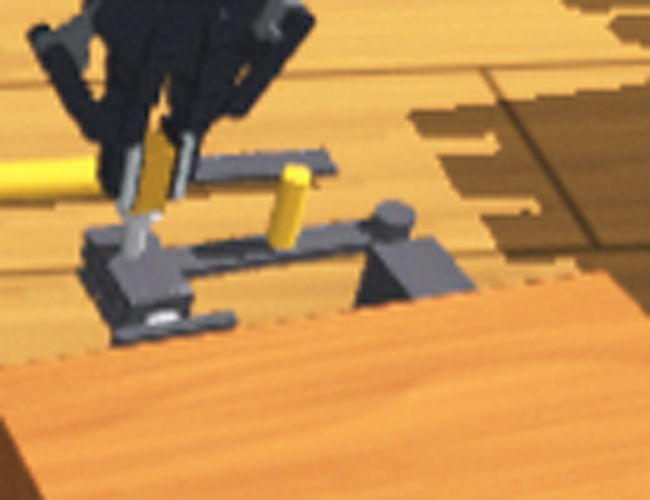

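Call:
apply_moves --motion "-1 0 -0.0003 0.002 0;-1 0 -0.0003 0.004 0;-1 0 -0.0003 0.006 0;-1 0 -0.0003 0.008 0;-1 0 -0.0003 0.01 0;-1 0 -0.0003 0.01 0"

```text
clock: 13.78
eef_pos: [565.5, 95.4, 317.1]
tcp_rot: [-3.142, 0.001, 0.198]
contact_force: [-0.1, 0.2, -1.5]
opening: 0.207
```

Call:
apply_moves --motion "-1 0 0 0.002 0;-1 0 0 0.004 0;-1 0 0 0.006 0;-1 0 0 0.008 0;-1 0 0 0.01 0;-1 0 0 0.01 0"

```text
clock: 14.28
eef_pos: [565.5, 95.4, 307.2]
tcp_rot: [-3.142, 0.001, 0.198]
contact_force: [0.5, -0.3, -0.4]
opening: 0.203
```

Call:
apply_moves --motion "-1 0 0 0.001 0;-1 0 0 0.002 0;-1 0 0 0.003 0;-1 0 0 0.003 0;-1 0 0 0.003 0"

```text
clock: 14.7
eef_pos: [565.7, 95.4, 304.7]
tcp_rot: [-3.142, 0.0, 0.198]
contact_force: [-0.4, 0.6, -1.0]
opening: 0.208
```

Call:
apply_moves --motion "-1 0 0 0.0005 0;-1 0 0 0.001 0;-1 0 0 0.0015 0;-1 0 0 0.0015 0;-1 0 0 0.0015 0"

```text
clock: 15.12
eef_pos: [565.8, 95.4, 304.2]
tcp_rot: [-3.142, -0.0, 0.198]
contact_force: [-2.9, -0.4, 7.7]
opening: 0.203
```

Run:
```python
from h import *
f=grab_frame("wrist"); 
s=grab_frame("scene"); a=cv2.resize(s["img"][160:240,360:460,::-1],None,fx=4,fy=4,interpolation=cv2.INTER_CUBIC)
b=cv2.resize(f["img"][200:280,230:330,::-1],None,fx=4,fy=4,interpolation=cv2.INTER_CUBIC)
cv2.imwrite("pics/l.png",np.hstack([a,b]))
```

```text
(no output)
```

View pics/l.png

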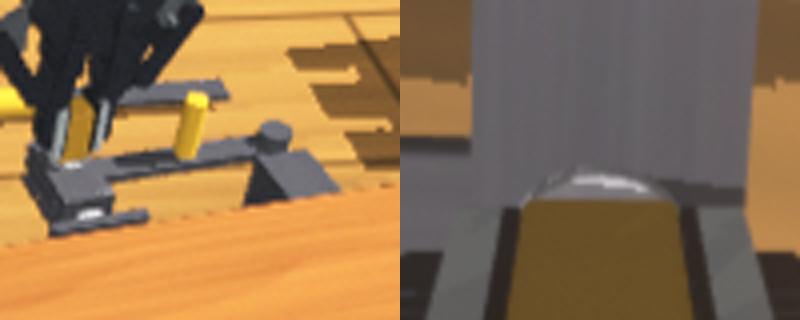

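Call:
apply_moves --motion "-0.4 0 0 0 0;-0.2 0 0 0 0;0 0 0 0 0;0 0 0 0 0;0 0 0 0 0"

```text
clock: 15.63
eef_pos: [565.7, 95.4, 303.1]
tcp_rot: [-3.142, 0.0, 0.198]
contact_force: [-0.1, -0.6, -1.0]
opening: 0.499
```

Call:
apply_moves --motion "0 0 0 -0.01 0;0 0 0 -0.03 0;0 0 0 -0.06 0;0 0 0 -0.08 0;0 -0.04 0 -0.09 0;0 -0.07 0 -0.09 0;0 -0.07 0 -0.09 0;0 -0.07 0 -0.09 0"

```text
clock: 16.3
eef_pos: [496.1, 81.4, 394.2]
tcp_rot: [3.142, -0.001, 0.198]
contact_force: [0.6, -0.4, 0.6]
opening: 0.5
```

Run:
```python
from h import *
f=grab_frame("wrist"); s=grab_frame("scene"); t=grab_frame("top")
a=cv2.resize(s["img"][160:240,360:460,::-1],None,fx=4,fy=4,interpolation=cv2.INTER_CUBIC)
b=cv2.resize(f["img"][:,:,::-1],(400,300))
c=cv2.resize(t["img"][80:260,80:320,::-1],(400,300))
out=np.zeros((600,800,3),np.uint8);out[:300,:400]=a[:300];out[:300,400:]=b;out[300:,:400]=c
out[300:,400:]=cv2.resize(f["img"][40:190,180:380,::-1],(400,300))
cv2.imwrite("pics/m.png",out); import pickle; pickle.dump(f,open("m.pkl","wb"))
print([(q,[(round(d["conf"],2),d["point"]) for d in spotter.place_of(q,"wrist")]) for q in ("pin","latch_hinge","latch_post")])
rel([500,80,390])
```

```text
[('pin', [(0.75, [562.5, 96.4, 122.6])]), ('latch_hinge', [(0.97, [543.4, 231.2, 104.8])]), ('latch_post', [(0.6, [551.6, 174.2, 155.5])])]
TCP [497.8  81.8 393. ] yaw 0.1984 shift [0.0018 0.0022 0.003 ] twist 0 clk 16.6 F [1.  0.  0.1] op 0.502
```

View pics/m.png

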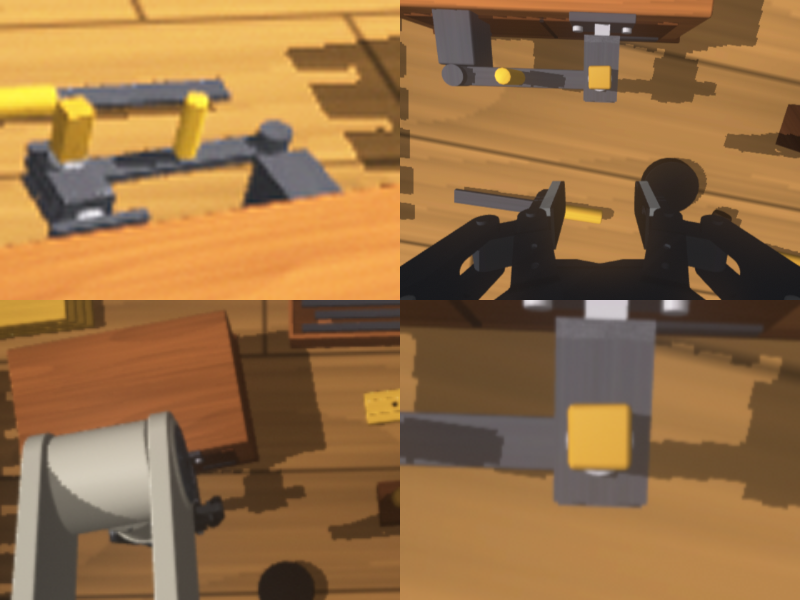

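Run:
```python
from h import *
print(r.sign_off())
```

```text
the job is handed in; nothing more can be done
None
```

The locker is locked and the job is handed in at about 16.6 s of the 72 s allowed. No verdict is reported.

- **Latch:** I pushed it by its brass post with the shut fingers until it met the hinge stop, where the force rose to about 9 N. The wrist picture then showed all three holes in line, with the bench visible through them.
- **Pin:** I took the square-headed, steel-collared pin from the rack. The two white look-alikes standing on the bench and the round-headed peg were left alone. I lowered it in small steps through the upper ear, the eye and the lower ear with no resistance. The collar met the upper ear at about 8 N, and I let go and backed away.

**Last checks:** The last scene and wrist pictures show the pin upright with its collar on the upper ear and the latch along the locker's face. The pin network put the collar's underside at z = 122.6 mm, against 122 expected. The forces were back to about zero and nothing was touching.

**Disagreements:**
- The top and wrist cameras together put the pin's head top at 79 mm. The top-camera pixel was read from a small crop, so I used the 90 mm from two wrist views, which also fits the text.
- The pin network's x after placing was about 3.5 mm off the hole I measured, within its stated 4 mm.
- The arm hid the locker's front in the last top view, so that camera confirmed nothing.

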